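Lower the bench ratchet jack

TASK

Lower the bench ratchet jack and leave it set: press the tail pad of its pawl down to tip the pawl fully free of the teeth, then push the raised lifting arm down until it rests on its rubber stop, and last press the pawl's nose pad down so that its tooth sits fully back between the teeth. Do it all by touching and pressing with the fingertips: do not grip or lift anything, do not raise the arm, and leave the other things on the bench where they are.

Things in the scene. Friction and masses are not known exactly. Their poses are not given: they have to be found in the camera images.
- jack: bench ratchet jack, fixed: grey base plate 90 (x) x 330 (y) mm on a board 110 x 350 mm (18 mm together), origin under it on the worktop, y along the jack from the arm's free end to the pawl's tail. Arm's hinge pin: along x through (0, 50, 62) mm; pawl's pin: along x through (0, 120, 114). Cheeks 58 mm wide over all, 80 mm high at the arm's pin, 126 at the pawl's. Black rubber stop, 55 mm high, at (0, -110).
- lift_arm (a joint): angle of the lifting arm, rad: 0 = down, level, on the rubber stop; grows as it rises (starts near 0.73). Steel bar 22 x 14 mm, reaching 180 mm from its pin towards jack -y; a disc with radial teeth (radius 56 mm, one each 0.24 rad) turns with it. Stiff hinge: stays where left; about 6 N at its end pushes it down once the pawl is free. With the pawl in it only plays about 0.08 rad.
- lift_arm_pad (a point): centre of the top face of the round black rubber pad (36 mm across, 6 mm thick) on top of the arm's free end, 160 mm from the arm's pin along the arm and 13 mm above its line; push the arm down here. It tilts with the arm (z: pad normal). With the arm down it is at (0, -110, 75) mm in the jack's frame.
- pawl (a joint): angle of the pawl rocker, rad: 0 = its tooth fully in between the teeth of the arm's disc; 0.32 = end stop, tooth well clear (it clears the teeth from about 0.15). Grows as the tail pad goes down and the nose rises. Stiff hinge without return spring: stays where left. About 3 N on either pad tips it.
- pawl_tail_pad (a point): centre of the top face of the pawl's tail pad, a ribbed dark steel plate 30 (x) x 28 (y) mm at the end of the jack away from the arm, 45 mm outside the pawl's pin; about 128 mm above the worktop while the pawl is in, 14 mm lower when free. Pressing it down frees the pawl.
- pawl_nose_pad (a point): centre of the top face of the pawl's nose pad, a ribbed dark steel plate 28 (x) x 26 (y) mm above the pawl's tooth and the toothed disc, 70 mm from the pawl's pin towards the arm; about 140 mm above the worktop while the pawl is in, 22 mm higher when free. Pressing it down puts the tooth back in.
- sanding_block: cork sanding block, 42 x 78 x 26 mm; a loose bystander, origin at the centre of its underside. Not part of the job.
- offcut_3: pale hardwood offcut, 30 x 34 x 22 mm; a loose bystander, origin at the centre of its underside. Not part of the job.
- rosin_block: rosin cake in a card tray, 36 x 52 x 22 mm; a loose bystander, origin at the centre of its underside. Not part of the job.
- tape_roll: roll of black tape lying flat, 53 mm across, 18 mm high; a loose bystander, origin at the centre of its underside. Not part of the job.
- glue_bottle: small white glue bottle standing, 28 mm across, 86 mm high; a loose bystander, origin at the centre of its underside. Not part of the job.
- teal_tin: teal tin box, 86 x 134 x 45 mm; a loose bystander, origin at the centre of its underside. Not part of the job.

How it is judged:
By the outcome, as a careful person would: the job done as asked, in the order asked, and still so for the second after the job is handed in, with the robot touching nothing.
It also fails if it takes over 51 s, if anything falls off the work surface, if the arm or the gripper's body presses on something with over 40 N, if the wrist force passes 120 N, or if a joint passes its speed limit or range.

ROBOT

A 6-joint arm with a two-finger parallel gripper is mounted at the origin on the work surface; the furniture and walls round the work are solid. World frame = base frame: x ahead of the robot, y to its left, z up, the work surface at z = 0. Lengths are in m, angles in rad, forces in N, time in s.
With the tool pointing down it reaches from about 0.3 to 0.875 m from the base axis. Payload 6.4 kg.
Tool frame: the origin (TCP) lies at the centre of the arm's flange, where the gripper is bolted on; the fingertips stand 166 mm ahead of it and the grasp point (between the pads) lies 147 mm ahead of it; z points along the fingers, y is the line along which they close (so a half turn about z gives the same grasp; the last joint's range is limited). The gripper opens to 88 mm and grips with 3 to 60 N. Pads are 18 mm wide; open, the fingers measure 123 mm over their backs; the gripper's body (75 mm by 187 mm) begins 45 mm behind the grasp point.
Start: joints at [0.894, 0.181, 1.607, -0, 1.354, -0.206], TCP at [0.261, 0.512, 0.405] pointing down, gripper open.
Joint ranges: [-2.99, 2.99], [-0.89, 2.07], [0.3, 2.58], [-1.14, 4.28], [0, 2.63], [-3.12, 3.12]. Speed limits (rad/s): [2.57, 2.57, 3.01, 3.14, 3.14, 3.14].

INTERFACE

Orientations are given as a unit quaternion [x, y, z, w].
In Python, from plant import observe, get_image, calibration, r gives the robot as it stands.
- The arm moves only by the tool move_arm, never from a script. Its argument "commands" is a list of rows, each an object with "hand": the opening, from 0 (shut) to 1 (fully open); "offset": the shift along the world's x, y, z normalised to -1 to 1, where 1 is 0.15 m, a list of three; "turn": the turn about the world's z normalised to -1 to 1, where 1 is 0.12 rad. In form: [{"hand": hand, "offset": [x, y, z], "turn": turn}, ...]. A call has 1 to 10 rows; each row shifts and turns the commanded pose from where the row before left it; what a row does not reach is not made up. A row lasts 1/10 s, in which the tool goes at most 50 mm and 8.59 degrees, less where a joint would pass 70% of its speed; a pose out of reach is approached as far as the arm can. A call with a number of a shift or a turn outside -1 to 1 is refused whole. A call with a gripper value outside its range is refused whole. The fingers move at their own pace and stop on an object; "newtons" is the grip in N (left out, the last holds). Time passes only in rows, so rows that do not move let the fingers close. It gives the time, the measured TCP pose, the force, the opening and the grip force at its end, in the units of the state.
- observe(): the state, without advancing time (a new reading comes with each control period).
- get_image(name): name is "side" or "top" or "wrist"; returns (picture, depth): 480x640x3 uint8, red, green, blue; 480x640 float32, m along the optical axis (not along the pixel's ray), 0 where there is no reading.
- calibration(name): a dict with "fovy" (degrees; the focal length in pixels is half the picture's height over the tangent of half this angle, whatever the lens; pixels are square), "cx", "cy" (the principal point, pixels), "position" and "attitude" of the camera in the world. Camera axes: x right, y up, looking along -z (the intrinsics and any distortion apply to the point x, -y, -z); pixel columns grow to the right and rows downward; lengths in m; the calibration is good to about 2 mm. A picture is of the moment at which its call begins: read the wrist's pose just before it. calibration takes no time and is no camera call; for the wrist camera it gives the pose at the moment of the call.
- r.close_job(): hands the job in; it is judged then, once.
The state is a dict: "time": time; "joints": joint angles; "qvel": joint speeds; "tau": joint torques, N m; "tcp_pos": TCP position; "orientation": TCP orientation; "wrist_force": force on the tool from outside, world axes, zero at the start; "moment": the same for the moment, N m; "width": finger opening in m; "grasp_force": force on a finger pad.
Only numpy, scipy, OpenCV 4.12 (cv2) and the standard library are available. Lean on these libraries where they do the work, as an engineer would, in place of code of your own. Each camera call takes 0.05 s, during which the arm holds its last target. There are 200 camera calls.

## Working session

There is one attempt and no reset: what is moved stays moved. The work goes in short steps, Python scripts to look and compute and a tool call to move; the robot and the scene stay as the last step left them, time stands still between calls to the robot, and variables do not carry over. Pictures are saved under pics/ and viewed, at most 10 in all, crops included, and the job is handed in when it is done.

Besides the shell and the picture viewer there is one more tool, called after "Emit:" by a JSON object that holds its "api" and its "payload", one argument or row to a line. move_arm: Moves the arm, as the interface text tells. Scaled input: -1 to 1 covers 0.15 m each way for a shift and 0.12 rad each way for a turn. Its arguments: {"type":"object","properties":{"commands":{"type":"array"},"newtons":{"type":"number"}},"required":["commands"]}

```bash
mkdir -p pics
cat > h.py <<'E'
import numpy as np, cv2
from plant import observe, get_image, calibration, r
from scipy.spatial.transform import Rotation as R
def snap(n,f):
    c=calibration(n); p,d=get_image(n); cv2.imwrite(f'pics/{f}.png',p[:,:,::-1]); np.savez(f'pics/{f}.npz',p=p,d=d,c=np.array(c,dtype=object)); return p,d,c
def rot(c):
    a=np.array(c['attitude'],float); return a if a.shape==(3,3) else R.from_quat(a).as_matrix()
def pt(c,d,u,v):
    f=240/np.tan(np.radians(c['fovy'])/2); z=d[v,u]
    return rot(c)@np.array([(u-c['cx'])/f*z,-(v-c['cy'])/f*z,-z])+np.array(c['position'])
def cloud(c,d):
    f=240/np.tan(np.radians(c['fovy'])/2); v,u=np.mgrid[:480,:640]
    P=np.stack([(u-c['cx'])/f*d,-(v-c['cy'])/f*d,-d],-1)@rot(c).T+np.array(c['position']); P[d==0]=np.nan; return P
E
python3 - <<'E'
from h import *
print(observe())
for n in('top','side'):
    p,d,c=snap(n,n+'1'); print(c,(d>0).mean())
E
```

```text
{'time': 0.0, 'joints': array([ 8.93706046e-01,  1.81548883e-01,  1.60796861e+00,  1.06907934e-05,
        1.35380036e+00, -2.06300067e-01]), 'qvel': array([ 0.00130857,  0.00013564, -0.00085517,  0.00051437, -0.00059001,
        0.00019062]), 'tau': array([ 1.57566072e-03, -4.33871233e+01, -3.41845858e+01,  7.03452481e-02,
        3.84826446e-02, -1.50033243e-04]), 'tcp_pos': array([0.26064383, 0.51226306, 0.40382452]), 'orientation': array([ 2.33228251e-01,  9.72421636e-01, -7.77581846e-04, -3.73455059e-04]), 'wrist_force': array([-0.08274514, -0.23546172, -0.74589309]), 'moment': array([-0.00303778,  0.06057142,  0.00611145]), 'grasp_force': 0.0, 'width': 0.08807267659306495}
{'fovy': 44.028885298887005, 'cx': 326.8806526023861, 'cy': 240.0956010185701, 'position': array([0.23723157, 0.02583458, 1.11770962]), 'attitude': array([-0.07711225,  0.06018038,  0.71268748, -0.69462838])} 0.995830078125
{'fovy': 55.252751416479626, 'cx': 326.7985660867789, 'cy': 238.16597249663468, 'position': array([ 0.03359594, -0.6634313 ,  0.43693642]), 'attitude': array([ 0.54153493, -0.14704985, -0.23973121,  0.79224062])} 0.995927734375
```

View pics/top1.png

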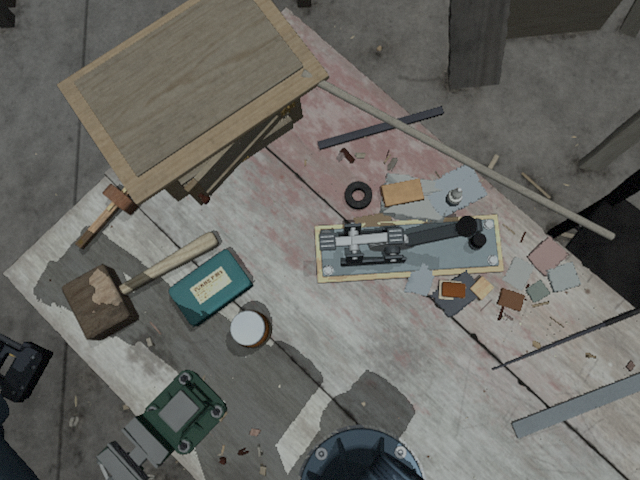

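View pics/side1.png

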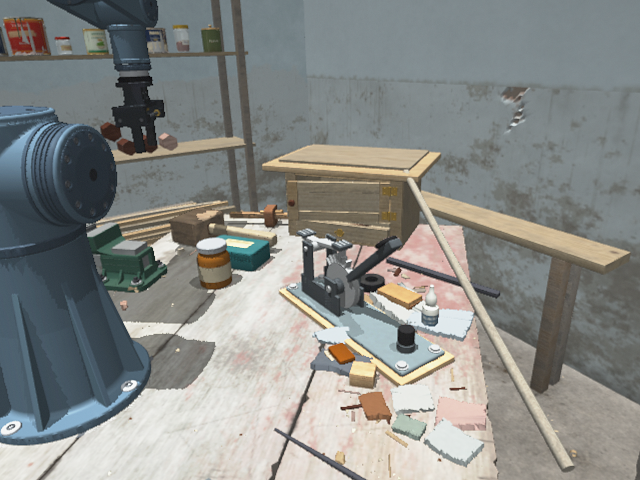

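The top view shows the jack at (315–503, 215–282): the tail pad is near (328,240), the nose pad near (393,235), and the arm pad near (467,227). The side view confirms the arm is raised. It also shows a leaning pole and a cabinet behind the jack.

Run:
```python
from h import *
z=np.load('pics/top1.npz',allow_pickle=True); p,d,c=z['p'],z['d'],z['c'].item(); P=cloud(c,d)
for u,v in [(328,240),(322,240),(393,235),(400,236),(467,226),(478,240),(353,235),(455,197),(358,195),(452,289),(510,299),(402,191)]:
    print((u,v),P[v,u].round(3))
# board outline by height 10-24mm near jack
Z=P[:,:,2]; m=((Z>.011)&(Z<.024)).astype(np.uint8); m[:205]=0;m[300:]=0;m[:,:300]=0;m[:,520:]=0
m=cv2.morphologyEx(m,cv2.MORPH_OPEN,np.ones((3,3)))
n,l,s,_=cv2.connectedComponentsWithStats(m); k=1+s[1:,4].argmax(); q=P[l==k][:,:2]
rc=cv2.minAreaRect((q*1000).astype(np.float32)); print(rc)
# pole / high things near jack
for nm,a,b,y0,y1,lo,hi in [('tail',315,340,222,258,.10,.16),('nose',380,410,222,252,.125,.18),('arm',455,482,214,240,.12,.25)]:
    w=P[y0:y1,a:b].reshape(-1,3); w=w[(w[:,2]>lo)&(w[:,2]<hi)]; print(nm,len(w),w.mean(0).round(4),np.median(w,0).round(4),w.min(0).round(3),w.max(0).round(3))
for u,v in [(375,108),(430,132),(500,167),(560,210),(320,75)]: print('pole',P[v,u].round(3))
```

```text
(328, 240) [0.433 0.045 0.128]
(322, 240) [0.433 0.056 0.127]
(393, 235) [ 0.435 -0.064  0.141]
(400, 236) [ 0.433 -0.075  0.143]
(467, 226) [ 0.439 -0.179  0.182]
(478, 240) [ 0.44  -0.226  0.05 ]
(353, 235) [0.442 0.003 0.121]
(455, 197) [ 0.52  -0.188  0.06 ]
(358, 195) [ 0.546 -0.013 -0.002]
(452, 289) [ 0.355 -0.179  0.023]
(510, 299) [ 0.335 -0.287  0.009]
(402, 191) [ 0.544 -0.095  0.026]
((402.109130859375, -107.69070434570312), (119.06727600097656, 337.0288391113281), 9.193714141845703)
tail 331 [0.4302 0.0452 0.1264] [0.4302 0.0455 0.1267] [0.415 0.027 0.117] [0.446 0.061 0.132]
nose 332 [ 0.4339 -0.0623  0.1385] [ 0.4339 -0.0625  0.1396] [ 0.42  -0.08   0.125] [ 0.449 -0.042  0.145]
arm 470 [ 0.4379 -0.1799  0.18  ] [ 0.4375 -0.1787  0.1817] [ 0.421 -0.202  0.146] [ 0.456 -0.163  0.194]
pole [ 0.656 -0.041  0.158]
pole [ 0.98  -0.291 -0.799]
pole [ 0.848 -0.518 -0.8  ]
pole [ 0.492 -0.38   0.05 ]
pole [0.702 0.051 0.194]
```

Run:
```python
import cv2
a=cv2.imread('pics/top1.png')[180:300,305:515]; b=cv2.imread('pics/side1.png')[215:385,270:470]
a=cv2.resize(a,(640,366),interpolation=2); b=cv2.resize(b,(270,230)); cv2.imwrite('pics/cr.png',a)
```

```text
(no output)
```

View pics/cr.png

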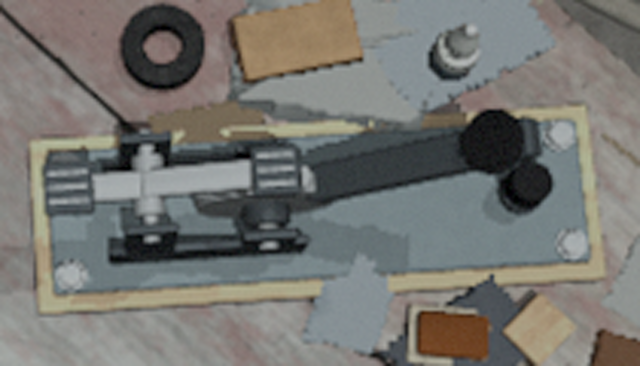

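The measurements are consistent with the jack's dimensions, with its y axis nearly along world +y. In world x, y the tail pad is at (0.430, 0.045), the nose pad at (0.434, −0.069), the raised arm pad at (0.438, −0.180) and the lowered arm pad at (0.439, −0.230). I'll move above the tail pad with the fingers shut and the closing line along the jack's x.

Emit:
{"api": "move_arm", "payload": {
  "commands": [
    {"hand":0,"offset":[0.11,-0.31,0],"turn":-0.89},
    {"hand":0,"offset":[0.11,-0.31,0],"turn":-0.89},
    {"hand":0,"offset":[0.11,-0.31,0],"turn":-0.89},
    {"hand":0,"offset":[0.11,-0.31,0],"turn":-0.89},
    {"hand":0,"offset":[0.11,-0.31,0],"turn":-0.89},
    {"hand":0,"offset":[0.11,-0.31,0],"turn":-0.89},
    {"hand":0,"offset":[0.11,-0.31,0],"turn":-0.89},
    {"hand":0,"offset":[0.11,-0.31,0],"turn":-0.89},
    {"hand":0,"offset":[0.11,-0.31,0],"turn":-0.89},
    {"hand":0,"offset":[0.11,-0.31,0],"turn":-0.89}
  ],
  "newtons": 20
}}

```text
time: 1.1
tcp_pos: [0.4258, 0.0455, 0.4047]
orientation: [0.697, 0.717, 0.0, 0.0]
wrist_force: [1.0, 0.8, 0.2]
width: 0.0098
grasp_force: 0.0
```

Emit:
{"api": "move_arm", "payload": {
  "commands": [
    {"hand":0,"offset":[0,0,0],"turn":0},
    {"hand":0,"offset":[0,0,0],"turn":0},
    {"hand":0,"offset":[0,0,0],"turn":0},
    {"hand":0,"offset":[0,0,0],"turn":0}
  ]
}}

```text
time: 1.5
tcp_pos: [0.4253, 0.0488, 0.4045]
orientation: [0.695, 0.719, -0.0, -0.0]
wrist_force: [0.3, -0.1, 0.3]
width: 0.0003
grasp_force: 0.0
```

Run:
```python
from h import *
p,d,c=snap('wrist','w1'); P=cloud(c,d); o=observe(); print(o['tcp_pos'],o['orientation'],o['width'],o['joints'])
Z=P[:,:,2]
for lo,hi,y0,y1 in [(.118,.137,.02,.075),(.132,.15,-.09,-.05),(.15,.2,-.21,-.15)]:
    m=(Z>lo)&(Z<hi)&(P[:,:,1]>y0)&(P[:,:,1]<y1)&(abs(P[:,:,0]-.433)<.03); q=P[m]
    if len(q): print(len(q),np.median(q,0).round(4),np.percentile(q,[2,98],axis=0).round(4))
```

```text
[0.42538939 0.04888329 0.40460807] [ 6.94593755e-01  7.19402173e-01 -1.39807937e-05 -1.73237635e-04] 0.0005349932365227261 [-1.64355423e-01 -1.64563854e-01  1.95511082e+00  1.77877870e-04
  1.35134683e+00 -1.99480374e-01]
2208 [0.4306 0.0462 0.1278] [[0.4163 0.0215 0.1217]
 [0.4445 0.0618 0.1294]]
45 [ 0.4291 -0.0547  0.1401] [[ 0.4284 -0.0631  0.1333]
 [ 0.4295 -0.0503  0.1418]]
```

View pics/w1.png

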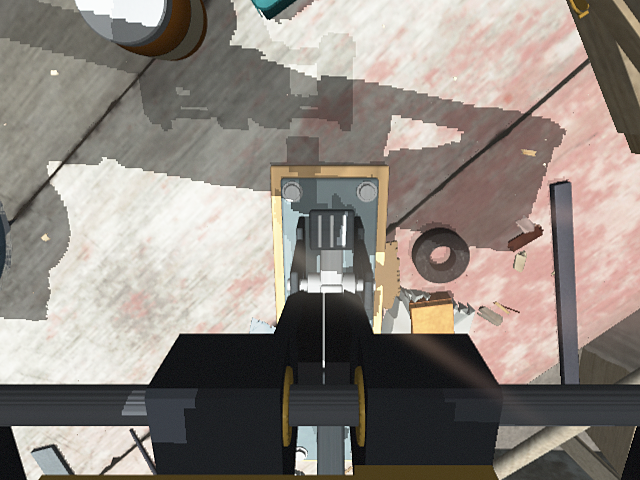

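The wrist view shows the tail pad at (328,229), clear of other things, which puts its centre at about (0.4305, 0.048, 0.128). Going down.

Emit:
{"api": "move_arm", "payload": {
  "commands": [
    {"hand":0,"offset":[0.035,0,-0.23],"turn":0},
    {"hand":0,"offset":[0,0,-0.23],"turn":0},
    {"hand":0,"offset":[0,0,-0.21],"turn":0},
    {"hand":0,"offset":[0,0,0],"turn":0},
    {"hand":0,"offset":[0,0,-0.03],"turn":0},
    {"hand":0,"offset":[0,0,-0.03],"turn":0},
    {"hand":0,"offset":[0,0,0],"turn":0}
  ]
}}

```text
time: 2.25
tcp_pos: [0.4315, 0.0476, 0.2961]
orientation: [0.696, 0.719, 0.001, 0.001]
wrist_force: [0.4, 0.2, -0.0]
width: 0.0007
grasp_force: 0.0
```

Emit:
{"api": "move_arm", "payload": {
  "commands": [
    {"hand":0,"offset":[0,0,-0.02],"turn":0},
    {"hand":0,"offset":[0,0.005,-0.02],"turn":0},
    {"hand":0,"offset":[0,0.005,-0.02],"turn":0},
    {"hand":0,"offset":[0,0,0],"turn":0}
  ]
}}

```text
time: 2.65
tcp_pos: [0.4316, 0.049, 0.2868]
orientation: [0.696, 0.718, 0.001, 0.001]
wrist_force: [0.2, 1.0, 2.1]
width: 0.0005
grasp_force: 1.3
```

Emit:
{"api": "move_arm", "payload": {
  "commands": [
    {"hand":0,"offset":[0,0,-0.015],"turn":0},
    {"hand":0,"offset":[0,0,-0.015],"turn":0},
    {"hand":0,"offset":[0,0,0],"turn":0}
  ]
}}

```text
time: 2.95
tcp_pos: [0.4315, 0.0492, 0.282]
orientation: [0.696, 0.718, 0.001, 0.0]
wrist_force: [2.4, 4.4, 3.1]
width: 0.0002
grasp_force: 2.3
```

Emit:
{"api": "move_arm", "payload": {
  "commands": [
    {"hand":0,"offset":[0,0,-0.01],"turn":0},
    {"hand":0,"offset":[0,0,-0.01],"turn":0},
    {"hand":0,"offset":[0,0,0],"turn":0}
  ]
}}

```text
time: 3.25
tcp_pos: [0.4318, 0.0492, 0.281]
orientation: [0.696, 0.718, 0.001, 0.0]
wrist_force: [-5.3, 5.9, 24.5]
width: 0.0005
grasp_force: 12.6
```

The force jumped to 24 N at the tip height expected for the end stop. I'll go up, move over the arm pad, and check on the way.

Emit:
{"api": "move_arm", "payload": {
  "commands": [
    {"hand":0,"offset":[0,0,0.2],"turn":0},
    {"hand":0,"offset":[0,0,0.3],"turn":0},
    {"hand":0,"offset":[0,0,0.3],"turn":0},
    {"hand":0,"offset":[0.01,-0.3,0],"turn":0},
    {"hand":0,"offset":[0.01,-0.3,0],"turn":0},
    {"hand":0,"offset":[0.01,-0.3,0],"turn":0},
    {"hand":0,"offset":[0.01,-0.3,0],"turn":0},
    {"hand":0,"offset":[0,-0.33,0],"turn":0},
    {"hand":0,"offset":[0,0,0],"turn":0},
    {"hand":0,"offset":[0,0,0],"turn":0}
  ]
}}

```text
time: 4.25
tcp_pos: [0.4364, -0.1815, 0.3977]
orientation: [0.697, 0.717, -0.0, -0.001]
wrist_force: [0.1, 0.8, 0.2]
width: 0.0003
grasp_force: 0.0
```

Run:
```python
from h import *
p,d,c=snap('wrist','w2'); P=cloud(c,d); print(observe()['tcp_pos'])
s,ds,cs=snap('side','side2'); S=cloud(cs,ds)
for A,n in((P,'w'),(S,'s')):
  for y0,y1 in[(.025,.07),(-.09,-.05)]:
    m=(A[:,:,2]>.1)&(A[:,:,2]<.19)&(A[:,:,1]>y0)&(A[:,:,1]<y1)&(abs(A[:,:,0]-.432)<.02); q=A[m]
    if len(q): print(n,y0,len(q),np.median(q,0).round(4),np.percentile(q,[3,97],axis=0).round(4))
b=np.hstack([cv2.resize(s[150:400,200:480,::-1],(448,400)),cv2.resize(p[:,160:500,::-1],(283,400))]); cv2.imwrite('pics/c2.png',b)
```

```text
[ 0.43654746 -0.18040797  0.39787444]
w -0.09 2923 [ 0.4344 -0.0653  0.1621] [[ 0.4214 -0.0855  0.1033]
 [ 0.4468 -0.0557  0.1653]]
s 0.025 75 [0.4289 0.0373 0.1143] [[0.4155 0.0307 0.1075]
 [0.4442 0.0584 0.1175]]
s -0.09 403 [ 0.4318 -0.066   0.1352] [[ 0.421  -0.0874  0.1013]
 [ 0.443  -0.052   0.1641]]
```

View pics/c2.png

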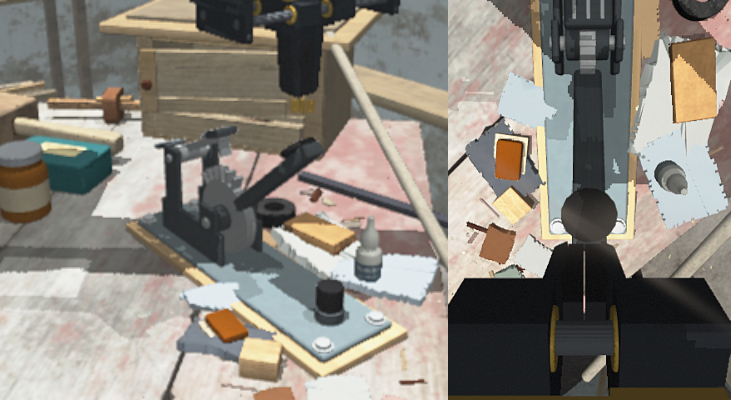

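The pawl is free: the nose pad is now at z ≈ 0.162 and the tail pad at about 0.114. Next I push the arm down along its arc.

Emit:
{"api": "move_arm", "payload": {
  "commands": [
    {"hand":0,"offset":[0.01,0.01,-0.14],"turn":0},
    {"hand":0,"offset":[0,0,-0.14],"turn":0},
    {"hand":0,"offset":[0,0,0],"turn":0},
    {"hand":0,"offset":[0,-0.03,-0.05],"turn":0},
    {"hand":0,"offset":[0,-0.04,-0.05],"turn":0},
    {"hand":0,"offset":[0,-0.04,-0.05],"turn":0},
    {"hand":0,"offset":[0,-0.035,-0.05],"turn":0}
  ]
}}

```text
time: 5.05
tcp_pos: [0.4389, -0.2001, 0.328]
orientation: [0.695, 0.719, 0.0, 0.0]
wrist_force: [-1.5, 4.5, 5.7]
width: 0.0007
grasp_force: 3.8
```

Emit:
{"api": "move_arm", "payload": {
  "commands": [
    {"hand":0,"offset":[0,-0.035,-0.05],"turn":0},
    {"hand":0,"offset":[0,-0.03,-0.05],"turn":0},
    {"hand":0,"offset":[0,-0.025,-0.05],"turn":0},
    {"hand":0,"offset":[0,-0.02,-0.05],"turn":0},
    {"hand":0,"offset":[0,-0.015,-0.05],"turn":0},
    {"hand":0,"offset":[0,0,0],"turn":0}
  ]
}}

```text
time: 5.65
tcp_pos: [0.4393, -0.2196, 0.2903]
orientation: [0.695, 0.719, -0.0, 0.001]
wrist_force: [-0.1, 0.1, 1.0]
width: 0.0004
grasp_force: 0.4
```

Emit:
{"api": "move_arm", "payload": {
  "commands": [
    {"hand":0,"offset":[0,-0.015,-0.05],"turn":0},
    {"hand":0,"offset":[0,-0.01,-0.05],"turn":0},
    {"hand":0,"offset":[0,-0.01,-0.05],"turn":0},
    {"hand":0,"offset":[0,-0.005,-0.05],"turn":0},
    {"hand":0,"offset":[0,0,-0.04],"turn":0},
    {"hand":0,"offset":[0,0,-0.04],"turn":0},
    {"hand":0,"offset":[0,0,0],"turn":0}
  ]
}}

```text
time: 6.35
tcp_pos: [0.4396, -0.2265, 0.2488]
orientation: [0.695, 0.719, -0.0, 0.002]
wrist_force: [1.4, -1.3, 3.0]
width: 0.0005
grasp_force: 1.3
```

Emit:
{"api": "move_arm", "payload": {
  "commands": [
    {"hand":0,"offset":[0,0,-0.02],"turn":0},
    {"hand":0,"offset":[0,0,-0.01],"turn":0},
    {"hand":0,"offset":[0,0,0],"turn":0}
  ]
}}

```text
time: 6.65
tcp_pos: [0.4397, -0.2265, 0.2446]
orientation: [0.695, 0.719, -0.0, 0.003]
wrist_force: [0.3, -3.0, 4.4]
width: 0.0006
grasp_force: 2.6
```

Emit:
{"api": "move_arm", "payload": {
  "commands": [
    {"hand":0,"offset":[0,0,-0.01],"turn":0},
    {"hand":0,"offset":[0,0,-0.01],"turn":0},
    {"hand":0,"offset":[0,0,0],"turn":0}
  ]
}}

```text
time: 6.95
tcp_pos: [0.4397, -0.2266, 0.2417]
orientation: [0.695, 0.719, -0.0, 0.003]
wrist_force: [0.2, -4.5, 5.5]
width: 0.0004
grasp_force: 2.9
```

Emit:
{"api": "move_arm", "payload": {
  "commands": [
    {"hand":0,"offset":[0,0,-0.01],"turn":0},
    {"hand":0,"offset":[0,0,0],"turn":0}
  ]
}}

```text
time: 7.15
tcp_pos: [0.4398, -0.2267, 0.2411]
orientation: [0.695, 0.719, -0.001, 0.003]
wrist_force: [-3.5, -2.7, 14.9]
width: 0.0001
grasp_force: 7.3
```

Emit:
{"api": "move_arm", "payload": {
  "commands": [
    {"hand":0,"offset":[0,0,-0.01],"turn":0},
    {"hand":0,"offset":[0,0,0],"turn":0},
    {"hand":0,"offset":[0,0,0],"turn":0}
  ]
}}

```text
time: 7.45
tcp_pos: [0.4399, -0.2267, 0.2408]
orientation: [0.695, 0.719, -0.001, 0.003]
wrist_force: [-7.7, 1.0, 26.8]
width: 0.0004
grasp_force: 13.5
```

Emit:
{"api": "move_arm", "payload": {
  "commands": [
    {"hand":0,"offset":[0,0,0.1],"turn":0},
    {"hand":0,"offset":[0,0,0.3],"turn":0},
    {"hand":0,"offset":[0,0,0.33],"turn":0},
    {"hand":0,"offset":[0,0,0.3],"turn":0},
    {"hand":0,"offset":[-0.01,0.3,0],"turn":0},
    {"hand":0,"offset":[-0.01,0.3,0],"turn":0},
    {"hand":0,"offset":[-0.01,0.3,0],"turn":0},
    {"hand":0,"offset":[0,0.17,0],"turn":0},
    {"hand":0,"offset":[0,0,0],"turn":0},
    {"hand":0,"offset":[0,0,0],"turn":0}
  ]
}}

```text
time: 8.45
tcp_pos: [0.4341, -0.0646, 0.3916]
orientation: [0.695, 0.719, -0.0, 0.0]
wrist_force: [-1.0, -0.5, -0.3]
width: 0.0005
grasp_force: 0.0
```

Run:
```python
from h import *
p,d,c=snap('side','side3'); A=cloud(c,d); print(observe()['tcp_pos'])
m=(A[:,:,2]>.06)&(A[:,:,2]<.2)&(A[:,:,1]<-.2)&(A[:,:,1]>-.26)&(abs(A[:,:,0]-.44)<.025); q=A[m]; print(len(q),np.median(q,0),np.percentile(q,[3,97],axis=0).round(4))
m=(A[:,:,2]>.145)&(A[:,:,2]<.175)&(A[:,:,1]<-.04)&(A[:,:,1]>-.1)&(abs(A[:,:,0]-.434)<.025); q=A[m]; print(len(q),np.median(q,0),np.percentile(q,[3,97],axis=0).round(4))
cv2.imwrite('pics/c3.png',cv2.resize(p[150:400,200:480,::-1],(560,500)))
```

```text
[ 0.43417992 -0.06526904  0.39152219]
499 [ 0.43529321 -0.23200679  0.07370416] [[ 0.4242 -0.2473  0.0609]
 [ 0.4533 -0.2021  0.0762]]
173 [ 0.42942811 -0.06425584  0.15874746] [[ 0.4202 -0.0705  0.1457]
 [ 0.4466 -0.0467  0.1644]]
```

View pics/c3.png

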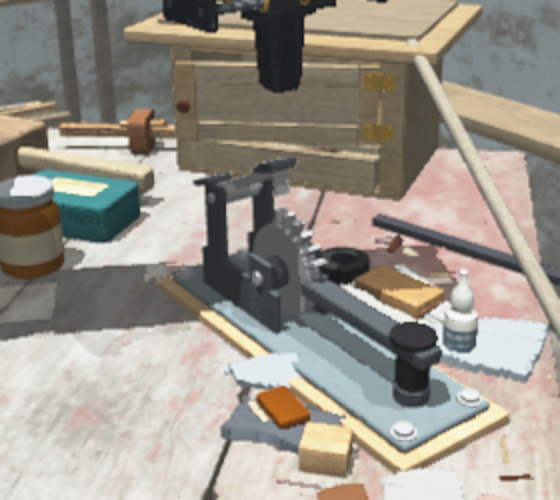

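The arm now lies on the rubber stop, with its pad top at about 0.075, and the nose pad is still raised. I'll press the nose down.

Emit:
{"api": "move_arm", "payload": {
  "commands": [
    {"hand":0,"offset":[0,-0.01,-0.18],"turn":0},
    {"hand":0,"offset":[0,0,-0.18],"turn":0},
    {"hand":0,"offset":[0,0,-0.04],"turn":0},
    {"hand":0,"offset":[0,0,-0.03],"turn":0},
    {"hand":0,"offset":[0,0,-0.03],"turn":0},
    {"hand":0,"offset":[0,0,-0.03],"turn":0},
    {"hand":0,"offset":[0,0,0],"turn":0}
  ]
}}

```text
time: 9.2
tcp_pos: [0.4344, -0.0668, 0.3181]
orientation: [0.696, 0.718, 0.0, 0.001]
wrist_force: [0.6, -0.3, 1.3]
width: 0.0005
grasp_force: 0.6
```

Emit:
{"api": "move_arm", "payload": {
  "commands": [
    {"hand":0,"offset":[0,0,-0.02],"turn":0},
    {"hand":0,"offset":[0,0,-0.02],"turn":0},
    {"hand":0,"offset":[0,0,-0.01],"turn":0},
    {"hand":0,"offset":[0,0,0],"turn":0}
  ]
}}

```text
time: 9.6
tcp_pos: [0.4339, -0.0663, 0.3099]
orientation: [0.696, 0.718, 0.0, -0.0]
wrist_force: [1.3, -0.7, 1.0]
width: 0.0005
grasp_force: 0.3
```

Tip at 0.144; a few millimetres remain.

Emit:
{"api": "move_arm", "payload": {
  "commands": [
    {"hand":0,"offset":[0,0,-0.01],"turn":0},
    {"hand":0,"offset":[0,0,-0.01],"turn":0},
    {"hand":0,"offset":[0,0,0],"turn":0}
  ]
}}

```text
time: 9.9
tcp_pos: [0.434, -0.0665, 0.307]
orientation: [0.696, 0.718, -0.0, -0.0]
wrist_force: [-0.1, -0.1, 1.2]
width: 0.0008
grasp_force: 0.4
```

Emit:
{"api": "move_arm", "payload": {
  "commands": [
    {"hand":0,"offset":[0,0,-0.01],"turn":0},
    {"hand":0,"offset":[0,0,0],"turn":0}
  ]
}}

```text
time: 10.1
tcp_pos: [0.4341, -0.0666, 0.3058]
orientation: [0.696, 0.718, -0.0, 0.0]
wrist_force: [0.5, -0.5, 3.5]
width: 0.0006
grasp_force: 1.5
```

Emit:
{"api": "move_arm", "payload": {
  "commands": [
    {"hand":0,"offset":[0,0,-0.01],"turn":0},
    {"hand":0,"offset":[0,0,0],"turn":0}
  ]
}}

```text
time: 10.3
tcp_pos: [0.4342, -0.0667, 0.3053]
orientation: [0.696, 0.718, -0.0, 0.0]
wrist_force: [-5.4, -0.1, 14.1]
width: 0.0004
grasp_force: 6.8
```

Emit:
{"api": "move_arm", "payload": {
  "commands": [
    {"hand":0,"offset":[0,0,-0.01],"turn":0},
    {"hand":0,"offset":[0,0,0],"turn":0}
  ]
}}

```text
time: 10.5
tcp_pos: [0.4344, -0.0667, 0.3049]
orientation: [0.696, 0.719, -0.0, 0.0]
wrist_force: [-9.0, 0.5, 24.7]
width: 0.0005
grasp_force: 12.1
```

Emit:
{"api": "move_arm", "payload": {
  "commands": [
    {"hand":0,"offset":[0,0,0.1],"turn":0},
    {"hand":0,"offset":[0,0,0.3],"turn":0},
    {"hand":0,"offset":[0,0,0.33],"turn":0},
    {"hand":0,"offset":[0,0.3,0.1],"turn":0},
    {"hand":0,"offset":[-0.1,0.3,0],"turn":0},
    {"hand":0,"offset":[-0.1,0.3,0],"turn":0},
    {"hand":0,"offset":[-0.1,0.3,0],"turn":0},
    {"hand":0,"offset":[0,0.3,0],"turn":0},
    {"hand":0,"offset":[0,0,0],"turn":0},
    {"hand":0,"offset":[0,0,0],"turn":0}
  ]
}}

```text
time: 11.5
tcp_pos: [0.3885, 0.1593, 0.4267]
orientation: [0.694, 0.72, -0.001, -0.0]
wrist_force: [-0.2, -0.5, -0.3]
width: 0.0008
grasp_force: 0.0
```

Run:
```python
from h import *
p,d,c=snap('top','top4'); A=cloud(c,d); s,_,_=snap('side','side4')
for n,y0,y1,lo in[('tail',.032,.062,.1),('nose',-.078,-.055,.12),('arm',-.245,-.212,.06)]:
    m=(A[:,:,2]>lo)&(A[:,:,2]<.2)&(A[:,:,1]<y1)&(A[:,:,1]>y0)&(abs(A[:,:,0]-.434)<.012); q=A[m]; print(n,len(q),np.median(q,0).round(4),np.percentile(q[:,2],[5,95]).round(4))
cv2.imwrite('pics/c4.png',np.hstack([cv2.resize(s[200:400,250:470,::-1],(396,360)),cv2.resize(p[160:320,300:540,::-1],(400,360))]))
```

```text
tail 231 [0.4332 0.047  0.1276] [0.1238 0.1301]
nose 195 [ 0.434  -0.0661  0.1398] [0.1366 0.1426]
arm 216 [ 0.4352 -0.2275  0.0747] [0.07   0.0785]
```

View pics/c4.png

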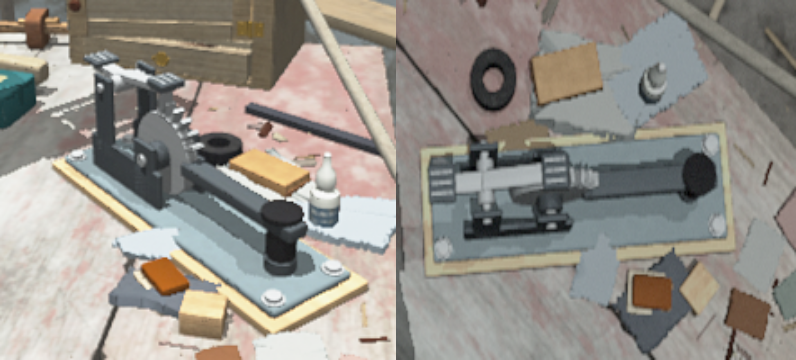

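The final views show the pawl seated (nose pad 0.140, tail pad 0.128), the arm on its stop (pad 0.075) and the bystanders where they were.

```bash
python3 -c "
from plant import r
print(r.close_job())"
```

```text
the job is handed in; nothing more can be done
None
```

The jack is lowered and set: I tipped the pawl free, pushed the arm down onto its rubber stop and pressed the pawl's tooth back in; final camera heights match (nose pad 140 mm, tail pad 128 mm, arm pad 75 mm), the other things look unmoved, and the job was handed in at about 12 s.

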